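# Set the vanity lamp's dimmer dial to the long line, then switch the lamp on

## Robot

A 7-joint arm with a two-finger parallel gripper is mounted at the origin on the work surface. World frame = base frame: x ahead of the robot, y to its left, z up, the work surface at z = 0. Lengths are in mm, angles in rad, forces in N, time in s.
With the tool pointing down it reaches from about 400 to 875 mm from the base axis. Payload 4.4 kg.
Tool frame: the origin (TCP) lies on the centre line of the jaws, within the pads' length; the fingertips stand 8 mm ahead of it and the grasp point (between the pads) lies 11 mm behind it; x points along the fingers, z is the direction in which the jaws open and shut, and the axes are right-handed (so a half turn about x gives the same grasp; the last joint's range is limited). The gripper opens to 85 mm and grips with 20 to 120 N. Pads are 22 mm wide; open, the fingers measure 114 mm over their backs; the gripper's body (76 mm by 85 mm) begins 54 mm behind the grasp point. The pads swing forward as they close: fully open they stand 13 mm farther back than shut.
Start: joints at [1.196, 0.628, 0.038, 1.517, -0.027, 0.996, -0.02], TCP at [197.573, -619.26, 239.313] pointing down, gripper open.
Joint ranges: [-3.06, 3.06], [-0.37, 2.12], [-1.25, 1.32], [0.18, 2.47], [-1.1, 4.24], [0.23, 1.98], [-2.94, 2.94]. Speed limits (rad/s): [2.57, 2.57, 3.14, 3.14, 3.14, 3.14, 3.14].

## Interface

Orientations are given as [roll, pitch, yaw] about the fixed x, y, z axes, in that order (R = Rz(yaw) Ry(pitch) Rx(roll)).
In Python, from cell import ctrl, get_image, camera_params gives the robot as it stands. The module is installed in compiled form; this text tells all that it offers.
- The arm moves only by the shell command python3 -m handwheel 'ROWS'. ROWS is text: rows parted by semicolons, each of 7 numbers parted by spaces: the opening, from -1 (shut) to 1 (fully open), then the shift along the tool's x, y, z in mm, then the turn, a rotation vector about the tool's x, y, z in rad. In form: grip x y z wx wy wz; .... A call has 1 to 10 rows; each row shifts and turns the pose as measured when the row begins, along the tool's axes as they then stand; what a row does not reach is not made up. A row lasts 1/10 s, in which the tool goes at most 50 mm and 8.59 degrees, less where a joint would pass 70% of its speed; a pose out of reach is approached as far as the arm can. A call with a gripper value outside its range is refused whole. The fingers move at their own pace and stop on an object; the grip force is fixed at half the most. Time passes only in rows, so rows that do not move let the fingers close. It gives the time, the measured TCP pose, the force and the opening at its end, in the units of the state.
- ctrl.read_state(): the state, without advancing time (a new reading comes with each control period).
- get_image(name): name is "scene" or "top" or "wrist"; returns the picture (420x560x3 uint8, blue, green, red); there is no depth.
- camera_params(name): a dict with "fx", "fy", "cx", "cy" (pixels), "eye" and "orientation" of the camera in the world. Camera axes: x right, y up, looking along -z (the intrinsics and any distortion apply to the point x, -y, -z); pixel columns grow to the right and rows downward; lengths in mm; the calibration is good to about 2 mm. A picture is of the moment at which its call begins: read the wrist's pose just before it. camera_params takes no time and is no camera call; for the wrist camera it gives the pose at the moment of the call.
- ctrl.finish_job(): hands the job in, once; it reports no verdict.
The state is a dict: "clock": time; "qpos": joint angles; "qd": joint speeds; "tau": joint torques, N m; "eef_pos": TCP position; "tool_rot": TCP orientation; "force": force on the tool from outside, world axes, zero at the start; "torque": the same for the moment, N m; "width": finger opening in mm.
Only numpy, scipy, OpenCV 4.12 (cv2) and the standard library are available. Lean on these libraries where they do the work, as an engineer would, in place of code of your own. Each camera call takes 0.05 s, during which the arm holds its last target.

## Task

Set the brightness of the vanity lamp on the white cubby before lighting it: with a fingertip against the side of the dial's upright post, gently push the dial round until its index mark lines up with the one long line of the scale around it, and only then push the toggle switch fully over to the side away from the cubby's front. Only touch and push: do not pinch the dial or pull it up off its spindle, leave all the other things where they stand, and leave the dial set to the line with your hand clear.

Things in the scene. Friction and masses are not known exactly. Their poses are not given: they have to be found in the camera images.
- cubby: white laminate cubby, fixed, 280 (its x) x 500 (its y) x 140 high, open front on its -x side (towards the robot); origin at the centre of its underside, on the counter. On its flat top: the dial (axis at x -20, y -60), the toggle switch (pivot at x -30, y +100) and the lamp, an opal globe on a foot of 84 diameter at x +95, y +200, whose top is 197 above the cubby top
- dial_axis (a point): point on the dial's vertical axis at the top face of its disc (20 above the cubby top). The dial is a smooth, slippery grey disc, diameter 100, 13 thick, with a steel upright post near its rim; around it lies a fixed white scale collar, diameter 160, its top 6 above the cubby top (14 below the disc's top face)
- dial_post (a point): centre of the top end of the dial's upright steel post: a smooth, slippery round pin 12 in diameter that rises 27 above the disc's top face, its centre 34 from the dial axis, on the same radius as the index mark; it turns with the dial
- index_mark (a point): outer tip of the dial's index mark, a short dark line on a small nose that sticks out of the disc's rim below the top face, 58 from the dial axis, 14 above the cubby top; turns with the dial
- target_line (a point): inner end of the scale's one long dark line (19 long, 4 wide; all the other lines are 6 long and 1.5 wide), 58 from the dial axis; fixed during a run, but elsewhere each time. When the dial is set, index_mark lies right beside this point, on the same radius
- dial (a joint): angle of the dial in rad, growing anticlockwise seen from above; at 0 the index mark points along the cubby's -x. End stops at -2.4 and 2.2. It always starts clockwise of the long line, by 0.6 to 3.2 rad, so it has to turn anticlockwise. It turns against light friction (about 0.04 N m, 1.2 N at the post) and stays where it is left
- dial_lift (a joint): how far the dial has been pulled up off its spindle, m; 0 = seated, where it must stay (it sits by its weight and about 1 N of friction)
- switch (a joint): angle of the toggle in rad: 0 = off, leaning to the cubby's -x (front); 1.0 = on, end stop, leaning to the cubby's +x. Stays where it is left
- switch_tip (a point): centre of the steel ball (diameter 26) that ends the toggle lever, 50 from the lever pivot; the pivot axis runs along the cubby y, 22 above the cubby top, on a metal housing 70 (x) x 50 (y) x 25 high (with a 30-long round boss of 26 diameter about the pivot axis, up to 35 high). Ball centre 66 above the cubby top at either end of its swing, 24 in front of the pivot when off, 24 behind it when on. Needs about 1.2 N at the ball (all in mm)
- shaving_cup: closed plastic shaving cup, white with a grey lid, diameter 70, height 80; origin under its centre; stands on the cubby; bystander (mm)
- cream_jar: white jar with metal cap, diameter 52, height 45; origin under its centre; stands on the cubby; bystander (mm)
- tweezers_a: steel tweezers, 103 long, 19 wide, 7 high, lying on the cubby top; origin under the middle; bystander (mm)
- tweezers_b: the second steel tweezers of the set, same sizes; bystander (mm)
- toothbrush_cup: white ceramic cup painted with blue flowers, with two toothbrushes in it, diameter 74, cup height 100, about 185 with brushes; origin under its centre; on the counter; bystander (mm)
- folding_mirror: black folding hand mirror standing open at a right angle, 130 x 110, 112 high; on the counter; bystander (mm)

How it is judged (in metres and radians):
On the way, in this order (a step that is already met when the one before it is completed fails the run):
1. the dial's index mark is lined up with the long line while the switch is still off (horizontal distance between index_mark and target_line below 0.003 m and value of joint switch below 0.2 rad and velocity of joint dial between -0.05 and 0.05 rad/s), for 0.3 s.
2. the toggle switch is pushed over to on (value of joint switch above 0.8 rad), for 0.2 s.
At the end, for the whole second after the job is handed in: index mark within 3 mm of the inner end of the long line, seen from above (about 0.05 rad), dial seated on its spindle, toggle at 0.8 rad or more of its 1.0 (horizontal distance between index_mark and target_line below 0.003 m and value of joint switch above 0.8 rad and value of joint dial_lift below 0.002 m); the robot touches nothing.
It fails at once if the dial is lifted more than 4 mm off its spindle (value of joint dial_lift above 0.004 m).
It fails at once if the dial is pinched or forced (more than 20 N between fingers and dial) (contact force between the fingers and dial above 20 N).
It fails at once if any of the other things is moved or lifted more than 20 mm (distance of any of shaving_cup, cream_jar, tweezers_a, tweezers_b, toothbrush_cup, folding_mirror from where it was at the start of the episode above 0.02 m).
It also fails if it takes over 61 s, if anything falls off the work surface, if the arm or the gripper's body presses on something with over 40 N, if the wrist force passes 120 N, or if a joint passes its speed limit or range.

## Working session

There is one attempt and no reset: what is moved stays moved. The work goes in short steps, Python scripts to look and compute and a shell command to move; the robot and the scene stay as the last step left them, time stands still between calls to the robot, and variables do not carry over. Pictures are saved under pics/ and viewed, and the job is handed in when it is done.

```bash
mkdir -p pics
cat > h.py <<'E'
import numpy as np,cv2
from cell import ctrl,get_image,camera_params
from scipy.spatial.transform import Rotation as R
def snap(n,f):
    p=camera_params(n); im=get_image(n); cv2.imwrite('pics/'+f,im); return im,p
E
python3 - <<'E'
from h import *
for n in ("top","scene","wrist"):
    im,p=snap(n,n+"0.png"); print(n,p)
print(ctrl.read_state())
E
```

```text
top {'fx': 416.57989184257605, 'fy': 416.57989184257605, 'cx': 268.86737548515396, 'cy': 212.47487168728185, 'eye': array([ 436.76603333,   -8.46991464, 1342.17671599]), 'orientation': array([ 0.11979201,  0.02561555, -1.58301264])}
scene {'fx': 522.4509377284907, 'fy': 522.4509377284907, 'cx': 279.8039745633331, 'cy': 210.0301980117222, 'eye': array([1829.16000572,  136.39431587, 1196.44523546]), 'orientation': array([ 0.86770192, -0.00669442,  1.69563778])}
wrist {'fx': 303.22410312924353, 'fy': 303.22410312924353, 'cx': 279.2563243640103, 'cy': 211.4883214271895, 'eye': array([ 274.85130775, -592.8434173 ,  372.9248385 ]), 'orientation': array([-0.32202125,  0.00151621, -1.26141416])}
{'clock': 0.15, 'qpos': array([ 1.19622747,  0.62915076,  0.038462  ,  1.51813282, -0.02697972,
        0.99631838, -0.02000566]), 'qd': array([ 7.66359724e-04, -3.47670939e-03,  4.68455205e-04, -1.35019407e-03,
       -8.30089525e-04, -3.30032044e-05,  6.40973735e-04]), 'tau': array([ 1.86863093e-03, -5.63800979e+01,  1.22821614e+00, -1.93652987e+01,
        1.12555872e-02,  7.33741588e-03, -3.10896132e-05]), 'eef_pos': array([ 197.40158141, -618.80850729,  238.5912666 ]), 'tool_rot': array([-3.1192348 ,  1.56930531,  1.90191752]), 'force': array([-0.31772384,  0.6394599 , -0.59762478]), 'torque': array([-0.01679417,  0.02303559, -0.03949801]), 'width': 85.06174149114794}
```

View pics/top0.png

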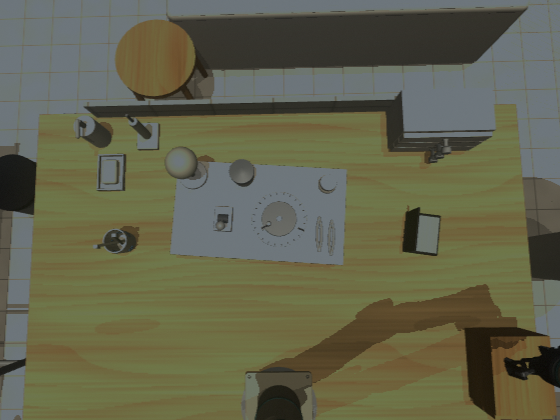

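View pics/scene0.png

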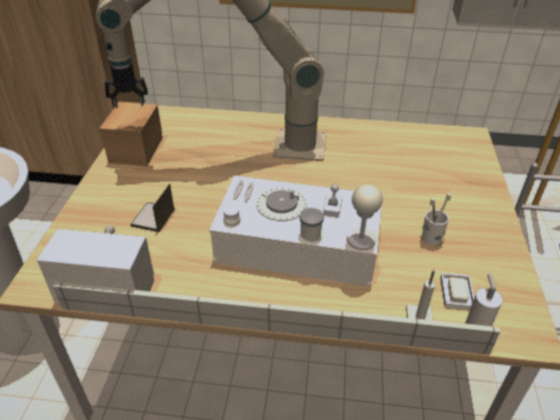

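View pics/wrist0.png

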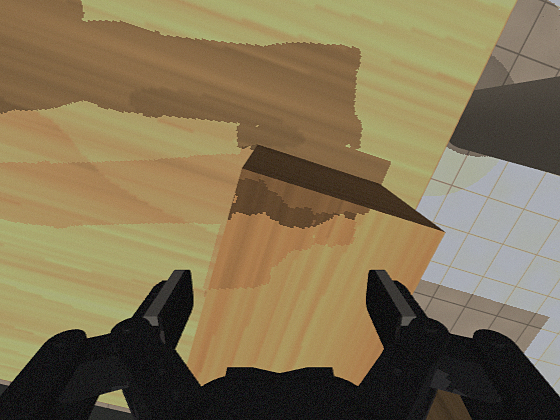

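```bash
cat >> h.py <<'E'
def ray(p,u,v):
    d=np.array([(u-p['cx'])/p['fx'],-(v-p['cy'])/p['fy'],-1.0])
    return R.from_euler('xyz',p['orientation']).as_matrix()@d
def onz(p,u,v,z):
    d=ray(p,u,v); e=np.array(p['eye']); return e+d*(z-e[2])/d[2]
def proj(p,X):
    c=R.from_euler('xyz',p['orientation']).as_matrix().T@(np.array(X)-p['eye'])
    return p['cx']+p['fx']*c[0]/-c[2], p['cy']-p['fy']*c[1]/-c[2]
E
python3 - <<'E'
from h import *
im=cv2.imread('pics/top0.png')
c=im[145:275,160:360]; c=cv2.convertScaleAbs(c,alpha=1.8)
cv2.imwrite('pics/topz.png',cv2.resize(c,(800,520),interpolation=cv2.INTER_CUBIC))
p=camera_params('top')
for uv in [(174,163),(347,169),(344,265),(171,255)]: print(onz(p,*uv,140).round(1))
print(onz(p,279,218,160).round(1))
E
```

```text
[734.1 300.3 140. ]
[ 706.7 -210.   140. ]
[ 427.8 -191.9  140. ]
[462.5 304.9 140. ]
[563.2  -8.6 160. ]
```

View pics/topz.png

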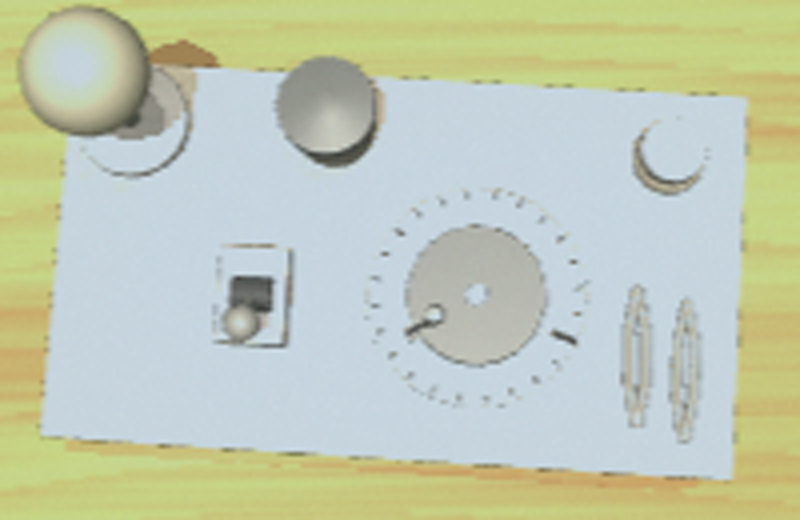

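```bash
cat >> h.py <<'E'
def tool():
    s=ctrl.read_state(); return s,np.array(s['eef_pos']),R.from_euler('xyz',s['tool_rot']).as_matrix()
E
python3 - <<'E'
from h import *
s,t,M=tool(); print(M.round(3))
p=camera_params('wrist'); print('cam in tool',(M.T@(p['eye']-t)).round(1)); C=R.from_euler('xyz',p['orientation']).as_matrix(); print((M.T@C).round(3))
p=camera_params('top')
z=lambda u,v:(160+(u+.5)/4-.5,145+(v+.5)/4-.5)
for n,u,v,h in [('axis',476,294,160),('post',434,313,187),('idx',408,332,154),('tgt',555,332,146),('tgtout',577,343,146),('ball',241,322,206)]:
    print(n,onz(p,*z(u,v),h).round(1))
print('target delta', M.T@(np.array([480,-8,400])-t))
E
```

```text
[[-0.     0.953  0.304]
 [ 0.001  0.304 -0.953]
 [-1.    -0.    -0.001]]
cam in tool [-134.5   81.7   -1.3]
[[-0.     0.316 -0.949]
 [ 0.001  0.949  0.316]
 [ 1.    -0.001 -0.   ]]
axis [562.8  -7.6 160. ]
post [547.1  21.9 187. ]
idx [536.8  41.5 154. ]
tgt [536.  -63.9 146. ]
tgtout [527.8 -79.5 146. ]
ball [541. 154. 206.]
target delta [-160.68428709  454.84191007 -496.28729049]
```

```bash
python3 -m handwheel '-1 -40 0 0 0 0 0; -1 -30 15 -15 0 0 0; -1 -20 30 -32 0 0 0; -1 0 32 -34 0 0 0; -1 0 32 -34 0 0 0; -1 0 32 -34 0 0 0; -1 0 32 -34 0 0 0; -1 0 32 -34 0 0 0; -1 0 32 -34 0 0 0; -1 0 32 -34 0 0 0'
python3 - <<'E'
from h import *
s,t,M=tool(); print(t,s['clock'],M.round(2).tolist()); print(M.T@(np.array([480,-35,290])-t))
E
```

```text
clock: 1.15
eef_pos: [368.8, -259.1, 328.9]
tool_rot: [-2.363, 1.567, 2.644]
force: [0.4, -0.2, -0.4]
width: -0.1
[ 368.76684986 -259.1336255   328.87802689] 1.15 [[-0.0, 0.96, 0.29], [0.0, 0.29, -0.96], [-1.0, -0.0, -0.0]]
[  38.91353369  171.61413898 -182.08382944]
```

```bash
python3 -m handwheel '-1 5 32 -34 0 0 0; -1 5 32 -34 0 0 0; -1 6 32 -34 0 0 0; -1 6 32 -34 0 0 0; -1 6 25 -26 0 0 0; -1 6 14 -14 0 0 0; -1 4 4 -6 0 0 0; -1 0 0 0 0 0 0; -1 0 0 0 0 0 0'
python3 - <<'E'
from h import *
s,t,M=tool(); print(t,s['clock'],s['qpos'].round(2),M.round(2).tolist()); im,p=snap('wrist','w1.png'); cv2.imwrite('pics/w1b.png',cv2.convertScaleAbs(im,alpha=.9))
np.save('p1.npy',np.r_[p['eye'],p['orientation']])
for X in [(562.8,-7.6,160),(547,22,187),(536,-64,146)]: print(proj(p,X))
E
```

```text
clock: 2.05
eef_pos: [483.1, -19.2, 289.8]
tool_rot: [-2.9, 1.568, 2.117]
force: [-0.4, 0.0, -0.4]
width: 0.1
[483.09322808 -19.17004698 289.75861495] 2.05 [ 0.13  0.33 -0.2   1.9   0.08  0.92 -1.37] [[-0.0, 0.95, 0.3], [0.0, 0.3, -0.95], [-1.0, -0.0, -0.0]]
(np.float64(296.8978787373605), np.float64(112.92676929516573))
(np.float64(254.67905908385822), np.float64(121.86983364144824))
(np.float64(345.1473214851684), np.float64(161.60683521607035))
```

View pics/w1.png

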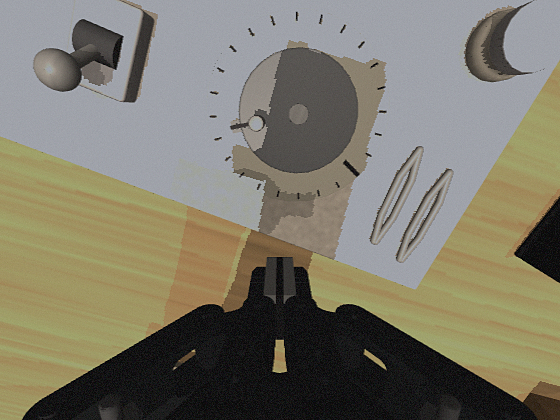

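Run:
```python
from h import *
im=cv2.imread('pics/w1.png')
c=im[0:210,200:400]
cv2.imwrite('pics/w1z.png',cv2.resize(c,None,fx=2.85,fy=2.85,interpolation=cv2.INTER_CUBIC))
```

```text
(no output)
```

View pics/w1z.png

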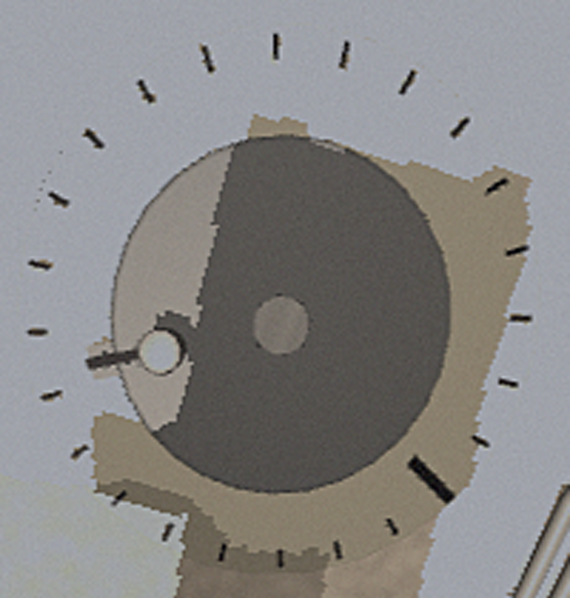

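```bash
cat >> h.py <<'E'
def loadp(f,n='wrist'):
    p=dict(camera_params(n)); a=np.load(f); p['eye']=a[:3]; p['orientation']=a[3:]; return p
def blobs(im,roi,thr=55):
    x0,x1,y0,y1=roi; g=cv2.cvtColor(im,cv2.COLOR_BGR2GRAY)[y0:y1,x0:x1]
    n,l,st,c=cv2.connectedComponentsWithStats((g<thr).astype('uint8'))
    return [(c[i]+[x0,y0],st[i,4],np.argwhere(l==i)[:,::-1]+[x0,y0]) for i in range(1,n) if 4<st[i,4]<250]
E
python3 - <<'E'
from h import *
from scipy.optimize import least_squares
im=cv2.imread('pics/w1.png'); p=loadp('p1.npy')
P=[]
for c,a,px in blobs(im,(200,400,0,205)):
    w=onz(p,*c,146); print(c.round(1),a,w.round(1),np.hypot(*(w[:2]-[562.8,-7.6])).round(1))
    if a<40: P.append(w[:2])
P=np.array(P); P=P[abs(np.hypot(*(P-[562.8,-7.6]).T)-66)<8]
r=least_squares(lambda q:np.hypot(*(P-q[:2]).T)-q[2],[562,-8,66],loss='soft_l1'); print(len(P),r.x.round(2),r.fun.round(1))
E
```

```text
[296.1  15.4] 9 [632.6  15.8 146. ] 73.6
[320.2  19. ] 9 [636.1  -3.4 146. ] 73.4
[342.4  28.7] 10 [635.  -22.7 146. ] 73.8
[250.9  31.9] 10 [610.7  46.9 146. ] 72.6
[360.8  44.3] 10 [629.1 -41.1 146. ] 74.3
[232.6  48.4] 13 [594.8  58.  146. ] 72.9
[373.8  64.8] 11 [618.3 -57.2 146. ] 74.4
[219.8  69.2] 9 [576.5  64.2 146. ] 73.1
[380.8  87.7] 10 [603.7 -69.9 146. ] 74.5
[213.   92.4] 7 [557.1  65.4 146. ] 73.2
[382. 111.] 7 [586.7 -78.4 146. ] 74.7
[261.1 118.7] 25 [548.9  20.1 146. ] 31.0
[212.5 116. ] 6 [538.2  61.3 146. ] 73.2
[242.  124.9] 21 [538.8  34.6 146. ] 48.6
[232.8 126.5] 12 [535.   42.1 146. ] 57.0
[377.3 133.9] 9 [567.6 -82.3 146. ] 74.8
[217.4 138.3] 7 [521.   52.6 146. ] 73.3
[368.3 154.6] 7 [548.3 -81.7 146. ] 75.5
[350.6 167.9] 78 [532.1 -71.  146. ] 70.4
[242.2 173.2] 5 [497.2  23.1 146. ] 72.5
[337.1 184.4] 8 [513.8 -64.7 146. ] 75.2
[258.3 186.1] 7 [489.8   5.4 146. ] 74.1
[277.6 193.6] 7 [488.4 -14.  146. ] 74.7
[318.  192.9] 7 [500.6 -50.3 146. ] 75.4
[298.  195.5] 6 [492.5 -33.1 146. ] 74.8
10 [563.03  -7.85  73.26] [ 0.2 -0.1  0.2 -0.7 -0.2  0.1  0.2  0.2  0.4 -0.5]
```

```bash
cat >> h.py <<'E'
from scipy.optimize import least_squares
def ring(im,p,roi,c0,r0=74,thr=55):
    P=[];L=None
    for c,a,px in blobs(im,roi,thr):
        w=onz(p,*c,146)[:2]
        if a<40 and abs(np.hypot(*(w-c0))-r0)<5: P.append(w)
        if a>50 and abs(np.hypot(*(w-c0))-68)<6: L=np.array([onz(p,*q,146)[:2] for q in px])
    P=np.array(P); r=least_squares(lambda q:np.hypot(*(P-q[:2]).T)-q[2],[*c0,r0],loss='soft_l1')
    return r.x,L,len(P)
E
python3 - <<'E'
from h import *
im=cv2.imread('pics/w1.png'); p=loadp('p1.npy')
x,L,n=ring(im,p,(200,400,0,205),(563,-8)); print(x.round(2),n)
d=L-x[:2]; a=np.degrees(np.arctan2(d[:,1],d[:,0])); print('line ang',np.degrees(np.arctan2(*d.mean(0)[::-1])),'r',np.hypot(*d.T).min(),np.hypot(*d.T).max())
z=lambda u,v:((u+.5)/2.85-.5+200,(v+.5)/2.85-.5)
for nme,u,v,h in [('post',160.5,351.5,187),('hub?',281,325,160),('disc',281,313,160),('idx',88,362,154),('idxin',128,354,154)]:
    w=onz(p,*z(u,v),h)[:2]-x[:2]; print(nme,(w+x[:2]).round(1),np.hypot(*w).round(1),np.degrees(np.arctan2(w[1],w[0])).round(1))
E
```

```text
[562.4   -8.7   74.01] 21
line ang -115.97109154817738 r 60.10776185058317 78.44113759492544
post [546.5  20.8] 33.5 118.3
hub? [562.6  -8.9] 0.2 -49.5
disc [565.7  -7.8] 3.4 14.8
idx [535.   42.9] 58.4 118.0
idxin [540.9  32. ] 46.0 117.9
```

```bash
python3 -m handwheel '-1 0 20 -5 0 0 0; -1 10 30 -8 -0.06 0 0; -1 20 30 -8 -0.06 0 0; -1 20 17 -3 -0.06 0 0; -1 8 0 0 0 0 0; -1 0 0 0 0 0 0; -1 0 0 0 0 0 0'
python3 - <<'E'
from h import *
s,t,M=tool(); print(t,M.round(3).tolist()); print(M.T@(np.array([568.4,33.1,178])-t), np.degrees(np.arctan2(M[1,1],M[0,1])))
im,p=snap('scene','s1.png'); cv2.imwrite('pics/s1z.png',cv2.resize(im[140:280,200:400],None,fx=4,fy=4,interpolation=cv2.INTER_CUBIC))
E
```

```text
clock: 2.8
eef_pos: [567.5, 22.7, 233.0]
tool_rot: [-0.208, 1.566, -1.31]
force: [-0.7, 0.5, -0.1]
width: -0.1
[567.45620015  22.73499893 233.02981784] [[0.001, 0.892, 0.452], [-0.004, 0.452, -0.892], [-1.0, -0.001, 0.004]]
[54.98449981  5.57677008 -9.06693296] 26.85792431426582
```

View pics/s1z.png

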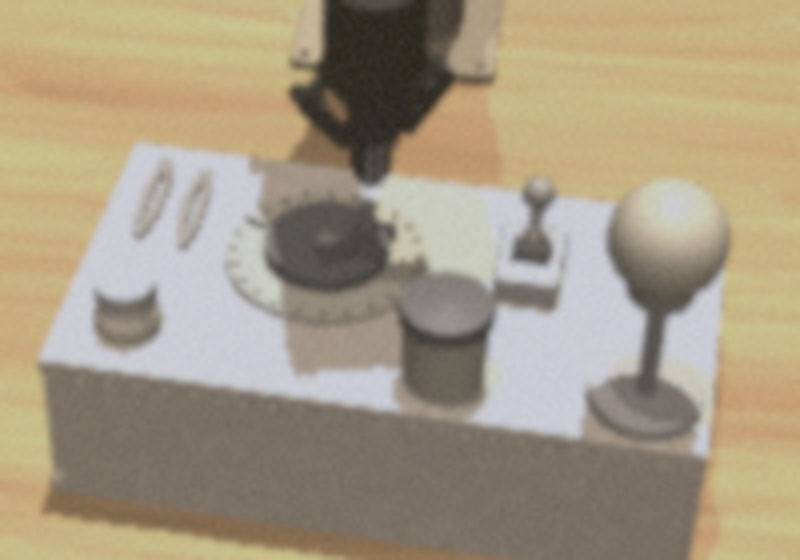

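```bash
python3 -m handwheel '-1 0 6 -9 -0.02 0 0; -1 20 0 0 0 0 0; -1 20 0 0 0 0 0; -1 12 0 0 0 0 0; -1 3 0 0 0 0 0; -1 0 0 0 0 0 0'
python3 - <<'E'
from h import *
s,t,M=tool(); print(t,M.round(3).tolist(),s['force']); print(M.T@(np.array([568.4,33.1,178])-t), np.degrees(np.arctan2(M[1,1],M[0,1])))
im,p=snap('wrist','w2.png')
E
```

```text
clock: 3.45
eef_pos: [570.6, 34.2, 182.6]
tool_rot: [0.727, 1.559, -0.355]
force: [0.5, -0.2, 0.5]
width: -0.1
[570.6223234   34.24640337 182.6361819 ] [[0.011, 0.883, 0.47], [-0.004, 0.47, -0.883], [-1.0, 0.008, 0.009]] [ 0.51697138 -0.22713674  0.52152006]
[ 4.61566487 -2.53719019 -0.07381257] 28.03173786864361
```

View pics/w2.png

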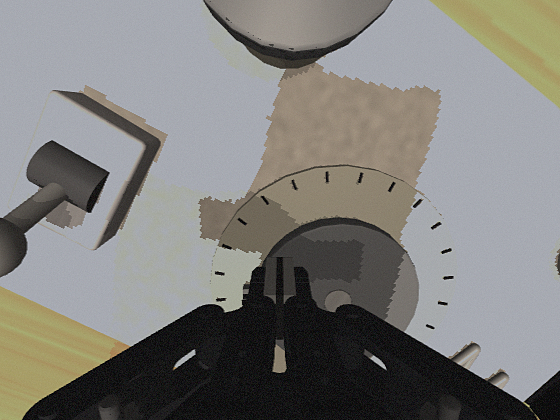

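```bash
python3 -m handwheel '-1 4 -3 0 0 0 0; -1 0 -3 0 0 0 0; -1 0 -2 0 0 0 0; -1 0 0 0 0 0 0; -1 0 -2.8 -1.2 -0.08 0 0; -1 0 -2.8 -1.2 -0.08 0 0; -1 0 -2.8 -1.2 -0.08 0 0; -1 0 0 0 0 0 0'
cat >> h.py <<'E'
AX=np.array([562.4,-8.7])
def rep(g=17):
    s,t,M=tool(); r=t[:2]-AX; Y=M[:2,1]; Z=M[:2,2]
    ya=np.degrees(np.arctan2(Y[1],Y[0]))%360
    print('clk',s['clock'],'tcp',t.round(1),'yaw',ya.round(2),'F',s['force'].round(2),'r in tool',(r@Y).round(1),(r@Z).round(1),'tilt',M[:2,0].round(3),'q7',s['qpos'][6].round(2))
    # push face normal along -Y ; post centre on radius 34 with y-coordinate r@Y-g
    b=r@Y-g; # in-tool y of post centre; z=-sqrt
    zz=-np.sqrt(max(34**2-b*b,0)); v=b*Y+zz*Z; print('est post angle',(np.degrees(np.arctan2(v[1],v[0]))%360).round(1),'z of post vs finger',round(zz-r@Z,1))
E
python3 -c "
from h import *
rep(); snap('top','t1.png'); im=cv2.imread('pics/t1.png')[180:260,240:340]; cv2.imwrite('pics/t1z.png',cv2.resize(cv2.convertScaleAbs(im,alpha=2),None,fx=6,fy=6,interpolation=cv2.INTER_CUBIC))"
```

```text
clock: 4.3
eef_pos: [556.6, 29.4, 181.6]
tool_rot: [0.698, 1.551, -0.135]
force: [0.2, 0.4, 0.9]
width: -0.1
clk 4.3 tcp [556.6  29.4 181.6] yaw 42.26 F [0.23 0.39 0.9 ] r in tool 21.3 -32.1 tilt [ 0.019 -0.003] q7 -1.17
est post angle 124.9 z of post vs finger -1.6
```

View pics/t1z.png

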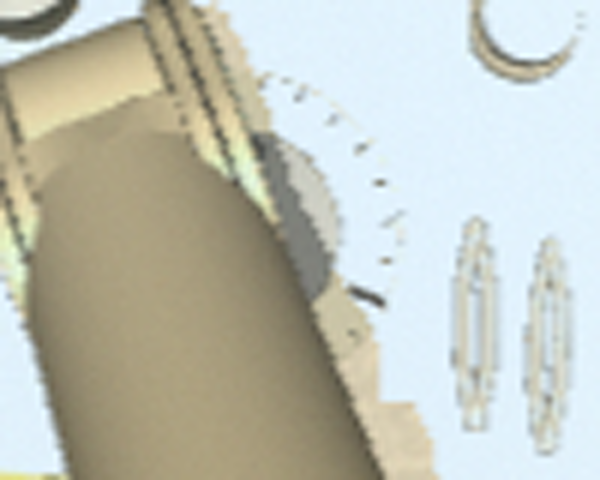

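```bash
python3 -m handwheel '-1 1 -3.5 -1.2 -0.06 0 0; -1 1 -3.5 -1.2 -0.07 0 0; -1 1 -3.2 -1.2 -0.08 0 0; -1 0 -2.9 -1.2 -0.08 0 0; -1 0 -2.9 -1.2 -0.08 0 0; -1 0 -2.9 -1.2 -0.08 0 0; -1 0 0 0 0 0 0';  python3 -c "
from h import *
rep()"
```

```text
clock: 5.05
eef_pos: [542.8, 22.7, 179.9]
tool_rot: [0.462, 1.544, 0.081]
force: [-0.3, 0.0, 0.7]
width: -0.2
clk 5.05 tcp [542.8  22.7 179.9] yaw 68.21 F [-0.29  0.01  0.69] r in tool 21.9 -29.9 tilt [0.027 0.002] q7 -0.81
est post angle 149.9 z of post vs finger -3.8
```

```bash
python3 -m handwheel '-1 0.5 -3.8 -2 -0.07 0.01 -0.005; -1 0.5 -3.8 -2 -0.07 0.01 -0.005; -1 0 -3.4 -1.8 -0.08 0.005 0; -1 0 -3 -1.5 -0.08 0 0; -1 0 -3 -1.5 -0.08 0 0; -1 0 0 0 0 0 0';  python3 -c "
from h import *
rep(); im,p=snap('scene','s2.png'); cv2.imwrite('pics/s2z.png',cv2.resize(im[160:240,230:350],None,fx=6,fy=6,interpolation=cv2.INTER_CUBIC)); snap('wrist','w3.png')"
```

```text
clock: 5.65
eef_pos: [531.6, 11.0, 179.4]
tool_rot: [1.14, 1.568, 1.135]
force: [-0.2, 1.3, -0.4]
width: -0.4
clk 5.65 tcp [531.6  11.  179.4] yaw 89.7 F [-0.22  1.29 -0.37] r in tool 19.6 -30.9 tilt [0.001 0.003] q7 -0.49
est post angle 175.4 z of post vs finger -3.0
```

View pics/s2z.png

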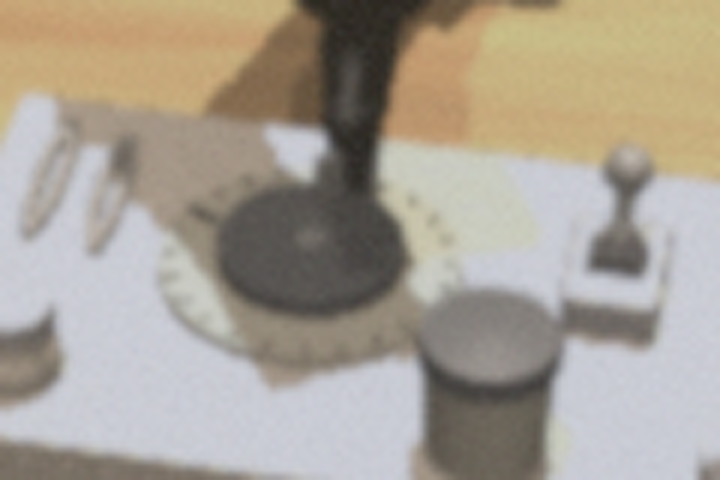

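View pics/w3.png

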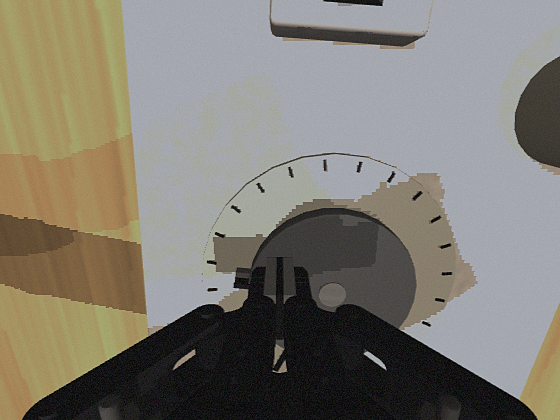

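```bash
python3 -m handwheel '-1 0 -3.5 -2 -0.075 0 0; -1 0 -3.3 -2 -0.08 0 0; -1 0 -3 -1.6 -0.08 0 0; -1 0 -3 -1.5 -0.08 0 0; -1 0 -3 -1.5 -0.08 0 0; -1 0 -3 -1.5 -0.08 0 0; -1 0 0 0 0 0 0';  python3 -c "
from h import *
rep()"
```

```text
clock: 6.45
eef_pos: [525.9, -6.1, 179.6]
tool_rot: [0.72, 1.566, 1.189]
force: [0.1, 0.0, -0.4]
width: -0.0
clk 6.45 tcp [525.9  -6.1 179.6] yaw 116.87 F [ 0.09  0.05 -0.45] r in tool 18.8 -31.4 tilt [0.002 0.004] q7 -0.08
est post angle 203.8 z of post vs finger -2.5
```

```bash
python3 -m handwheel '-1 0 -3.2 -2 -0.08 0 0; -1 0 -3 -1.8 -0.08 0 0; -1 0 -3 -1.5 -0.08 0 0; -1 0 -2.6 -1.3 -0.07 0 0; -1 0 -1.5 -0.7 -0.04 0 0; -1 0 0 0 0 0 0; -1 0 0 0 0 0 0';  python3 -c "
from h import *
rep(); im,p=snap('scene','s3.png'); cv2.imwrite('pics/s3z.png',cv2.resize(im[160:240,230:350],None,fx=6,fy=6,interpolation=cv2.INTER_CUBIC)); 
im,p=snap('top','t3.png'); im=im[180:260,240:340]; cv2.imwrite('pics/t3z.png',cv2.resize(cv2.convertScaleAbs(im,alpha=2),None,fx=6,fy=6,interpolation=cv2.INTER_CUBIC))"
```

```text
clock: 7.15
eef_pos: [527.1, -19.1, 179.4]
tool_rot: [0.805, 1.566, 1.612]
force: [0.1, -0.3, 0.7]
width: 0.5
clk 7.15 tcp [527.1 -19.1 179.4] yaw 136.26 F [ 0.12 -0.34  0.67] r in tool 18.3 -31.9 tilt [-0.     0.004] q7 0.22
est post angle 224.1 z of post vs finger -2.1
```

View pics/s3z.png

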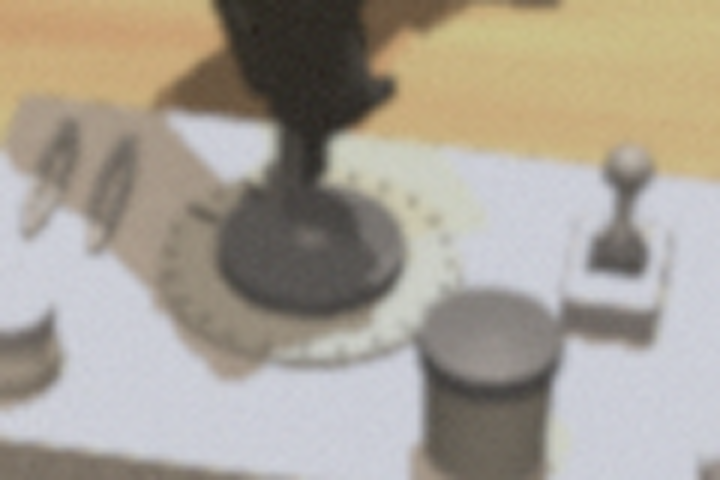

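View pics/t3z.png

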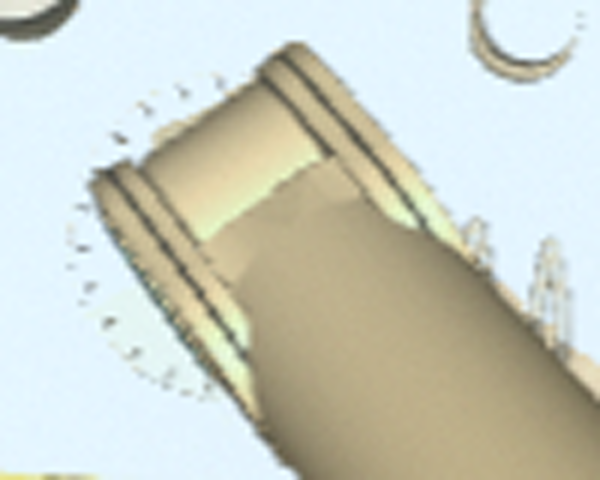

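```bash
python3 -m handwheel '-1 0 -2.7 -1.8 -0.06 0 0; -1 0 -2.6 -1.6 -0.06 0 0; -1 0 -2 -1.2 -0.05 0 0; -1 0 -0.8 -0.3 -0.02 0 0; -1 0 0 0 0 0 0; -1 0 0 0 0 0 0';  python3 -c "
from h import *
rep()"; python3 -m handwheel '-1 0 3 0 0 0 0; -1 0 6 0 0 0 0; -1 -15 3 0 0 0 0; -1 -35 0 0 0 0 0; -1 -30 -15 0 0 0 0; -1 -20 -30 0 0 0 0; -1 0 -20 0 0 0 0; -1 0 0 0 0 0 0'
python3 -c "
from h import *
rep(); im,p=snap('wrist','w4.png'); np.save('p4.npy',np.r_[p['eye'],p['orientation']])"
```

```text
clock: 7.85
eef_pos: [529.6, -26.2, 179.5]
tool_rot: [0.781, 1.566, 1.781]
force: [-0.2, -0.7, 0.3]
width: -0.1
clk 7.85 tcp [529.6 -26.2 179.5] yaw 147.3 F [-0.16 -0.71  0.25] r in tool 18.1 -32.5 tilt [-0.001  0.005] q7 0.39
est post angle 235.4 z of post vs finger -1.5
clock: 8.65
eef_pos: [573.9, -53.3, 289.4]
tool_rot: [-0.036, 1.566, 0.967]
force: [-0.6, 0.8, -0.7]
width: 0.0
clk 8.65 tcp [573.9 -53.3 289.4] yaw 147.47 F [-0.57  0.79 -0.68] r in tool -33.7 -31.4 tilt [0.003 0.004] q7 0.57
est post angle 327.5 z of post vs finger 31.4
```

View pics/w4.png

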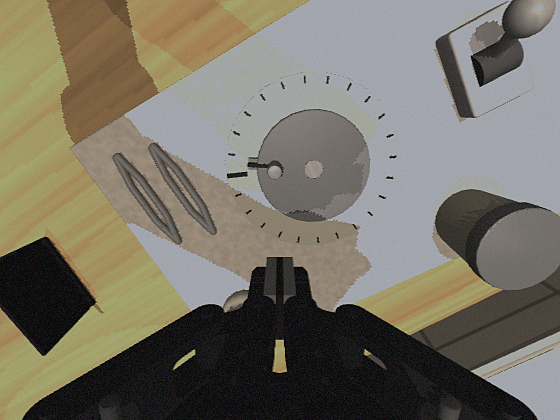

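Run:
```python
from h import *
im=cv2.imread('pics/w4.png'); p=loadp('p4.npy')
x,L,n=ring(im,p,(215,405,60,250),AX); print(x.round(2),n)
if L is not None:
    d=L-x[:2]; print('line',np.degrees(np.arctan2(*d.mean(0)[::-1])))
cv2.imwrite('pics/w4z.png',cv2.resize(im[130:210,215:335],None,fx=6,fy=6,interpolation=cv2.INTER_CUBIC))
```

```text
[562.26  -8.7   74.13] 22
line -115.85647949306619
```

View pics/w4z.png

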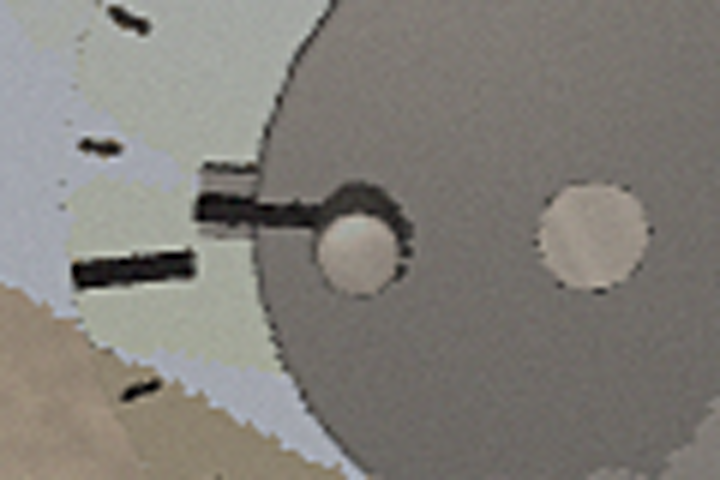

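```bash
cat >> h.py <<'E'
def ang(p,u,v,h,c):
    w=onz(p,u,v,h)[:2]-c; return np.hypot(*w).round(1),(np.degrees(np.arctan2(w[1],w[0]))%360).round(2)
E
python3 - <<'E'
from h import *
p=loadp('p4.npy'); c=np.array([562.26,-8.7])
z=lambda u,v:((u+.5)/6-.5+215,(v+.5)/6-.5+130)
for n,u,v,h in [('tip',196,208,154),('markin',258,212,154),('post',358,254,187),('hub',594,237,160),('linein',193,265,146),('lineout',74,274,146)]: print(n,ang(p,*z(u,v),h,c))
E
```

```text
tip (np.float64(58.1), np.float64(234.75))
markin (np.float64(48.9), np.float64(234.94))
post (np.float64(33.7), np.float64(233.56))
hub (np.float64(0.7), np.float64(15.55))
linein (np.float64(60.1), np.float64(244.57))
lineout (np.float64(78.6), np.float64(243.92))
```

```bash
python3 -m handwheel '-1 0 25 0 0 0 0; -1 10 30 -1 0 0 0; -1 30 5 0 0 0 0; -1 30 0 0 0 0 0; -1 25 0 0 0 0 0; -1 10 0 0 0 0 0; -1 0 0 0 0 0 0';  python3 -c "
from h import *
rep()"
```

```text
clock: 9.4
eef_pos: [512.4, -12.7, 184.8]
tool_rot: [0.54, 1.566, 1.553]
force: [0.5, -0.0, 0.8]
width: 0.2
clk 9.4 tcp [512.4 -12.7 184.8] yaw 148.04 F [ 0.54 -0.02  0.85] r in tool 40.3 -29.9 tilt [0.    0.005] q7 0.37
est post angle 194.8 z of post vs finger 5.1
```

```bash
python3 -m handwheel '-1 4 -8 -1 0 0 0; -1 2 -6 -1 0 0 0; -1 0 -1 0 0 0 0; -1 0 0 0 0 0 0';  python3 -c "
from h import *
rep()"
```

```text
clock: 9.8
eef_pos: [527.0, -22.7, 181.5]
tool_rot: [-0.23, 1.564, 0.782]
force: [-0.9, 0.1, -0.0]
width: 0.3
clk 9.8 tcp [527.  -22.7 181.5] yaw 148.0 F [-0.88  0.11 -0.02] r in tool 22.6 -30.6 tilt [0.005 0.005] q7 0.39
est post angle 228.5 z of post vs finger -2.9
```

```bash
python3 -m handwheel '-1 2 -2 -1 -0.04 0 0; -1 0 -2 -1 -0.04 0 0; -1 0 -2 -1 -0.02 0 0; -1 0 -1 0 0 0 0; -1 0 0 0 0 0 0';  python3 -c "
from h import *
rep()"
```

```text
clock: 10.3
eef_pos: [531.8, -28.6, 180.9]
tool_rot: [-0.334, 1.563, 0.78]
force: [-0.1, 0.1, -0.2]
width: 0.0
clk 10.3 tcp [531.8 -28.6 180.9] yaw 153.84 F [-0.13  0.08 -0.16] r in tool 18.7 -31.4 tilt [0.006 0.006] q7 0.48
est post angle 241.1 z of post vs finger -2.6
```

```bash
python3 -m handwheel '-1 0 -1 0 0 0 0; -1 0 -1 0 0 0 0; -1 0 -0.5 0 0 0 0; -1 0 0 0 0 0 0; -1 0 0 0 0 0 0';  python3 -c "
from h import *
rep()"
```

```text
clock: 10.8
eef_pos: [533.5, -29.9, 180.9]
tool_rot: [-0.299, 1.564, 0.814]
force: [-1.6, 0.5, 0.6]
width: 0.1
clk 10.8 tcp [533.5 -29.9 180.9] yaw 153.79 F [-1.57  0.45  0.6 ] r in tool 16.5 -31.8 tilt [0.004 0.005] q7 0.49
est post angle 244.6 z of post vs finger -2.2
```

```bash
python3 -m handwheel '-1 0 3 0 0 0 0; -1 0 6 0 0 0 0; -1 -15 3 0 0 0 0; -1 -35 0 0 0 0 0; -1 -30 -15 0 0 0 0; -1 -20 -30 0 0 0 0; -1 0 -20 0 0 0 0; -1 0 0 0 0 0 0'
python3 - <<'E'
from h import *
rep(); im,p=snap('wrist','w5.png'); np.save('p5.npy',np.r_[p['eye'],p['orientation']])
x,L,n=ring(im,p,(205,415,60,250),AX); print(x.round(2),n)
if L is not None:
    d=L-x[:2]; print('line',np.degrees(np.arctan2(*d.mean(0)[::-1]))%360)
u,v=proj(p,[535,-62,150]); u0,v0=int(u)-40,int(v)-40; print(u0,v0)
cv2.imwrite('pics/w5z.png',cv2.resize(im[v0:v0+80,u0:u0+120],None,fx=6,fy=6,interpolation=cv2.INTER_CUBIC))
E
```

```text
clock: 11.6
eef_pos: [581.5, -51.8, 291.7]
tool_rot: [-0.689, 1.558, 0.429]
force: [0.0, -0.4, -0.9]
width: 0.5
clk 11.6 tcp [581.5 -51.8 291.7] yaw 154.06 F [ 0.01 -0.45 -0.92] r in tool -36.0 -30.4 tilt [0.011 0.005] q7 0.67
est post angle 334.1 z of post vs finger 30.4
[562.12  -8.77  74.11] 21
line 244.12235371167742
203 120
```

View pics/w5z.png

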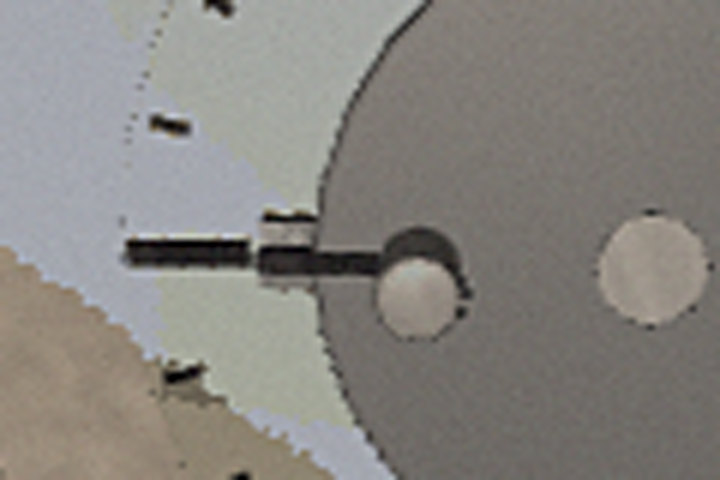

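View pics/w5.png

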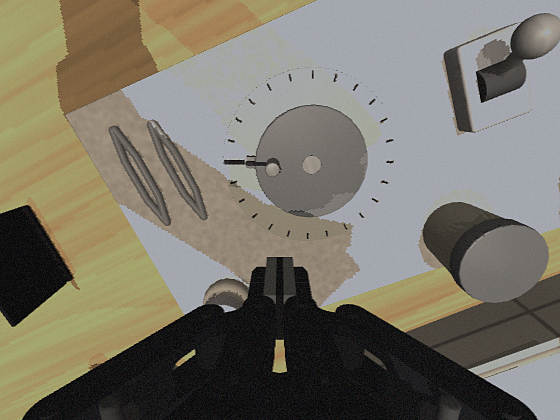

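Run:
```python
from h import *
p=loadp('p5.npy'); c=np.array([562.12,-8.77])
z=lambda u,v:((u+.5)/6-.5+203,(v+.5)/6-.5+120)
for n,u,v,h in [('tip',259,261,154),('markin',318,263,154),('post',418,297,187),('hub',654,269,160),('linein',249,252,146),('lineout',126,253,146)]: print(n,ang(p,*z(u,v),h,c))
# switch ball: centre at z 206
im=cv2.imread('pics/w5.png'); print('ball guess',onz(p,536,36,206).round(1))
# housing/cubby yaw from top image corners
```

```text
tip (np.float64(57.7), np.float64(244.21))
markin (np.float64(48.9), np.float64(244.6))
post (np.float64(33.6), np.float64(242.69))
hub (np.float64(0.8), np.float64(37.75))
linein (np.float64(60.0), np.float64(244.21))
lineout (np.float64(78.9), np.float64(244.27))
ball guess [540.5 154.  206. ]
```

```bash
python3 -m handwheel '-1 0 20 18 0 0 0; -1 0 33 30 0 0 0; -1 0 33 30 0 0 0; -1 0 33 30 0 0 0; -1 0 28 26 -0.08 0 0; -1 0 8 8 -0.1 0 0; -1 0 0 0 -0.1 0 0; -1 0 0 0 -0.1 0 0; -1 0 0 0 0 0 0'
python3 - <<'E'
from h import *
rep(); s,t,M=tool(); print((M.T@(np.array([503,156.5,201])-t)).round(1))
im,p=snap('wrist','w6.png')
E
```

```text
clock: 12.55
eef_pos: [485.2, 155.5, 293.8]
tool_rot: [-1.071, 1.565, 0.456]
force: [-1.1, -0.2, 0.4]
width: 0.3
clk 12.55 tcp [485.2 155.5 293.8] yaw 177.45 F [-1.12 -0.23  0.44] r in tool 84.4 160.6 tilt [0.005 0.003] q7 0.6
est post angle 177.4 z of post vs finger -160.6
[ 92.9 -17.3   1.5]
```

View pics/w6.png

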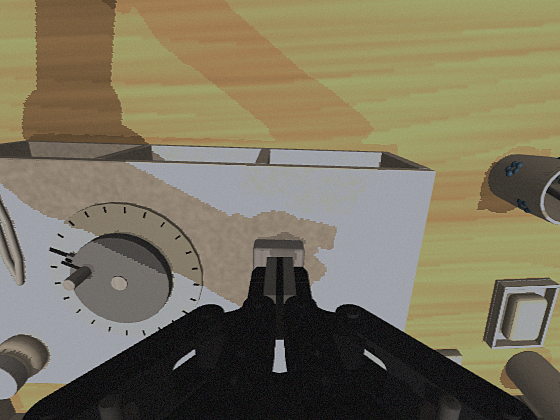

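```bash
python3 -m handwheel '-1 25 0 1 0 0 0; -1 30 -3 0 0 0 0; -1 25 -3 0 0 0 0; -1 10 -2 0 0 0 0; -1 0 0 0 0 0 0'
python3 - <<'E'
from h import *
rep(); s,t,M=tool(); print((M.T@(np.array([503,156.5,201])-t)).round(1))
im,p=snap('scene','s6.png'); cv2.imwrite('pics/s6z.png',cv2.resize(im[130:250,250:400],None,fx=5,fy=5,interpolation=cv2.INTER_CUBIC))
E
```

```text
clock: 13.1
eef_pos: [492.6, 155.4, 202.8]
tool_rot: [-1.402, 1.564, 0.11]
force: [0.2, 0.4, -0.7]
width: -0.1
clk 13.1 tcp [492.6 155.4 202.8] yaw 176.63 F [ 0.2   0.39 -0.74] r in tool 79.3 159.7 tilt [0.007 0.001] q7 0.47
est post angle 176.6 z of post vs finger -159.7
[  1.9 -10.3   1.7]
```

View pics/s6z.png

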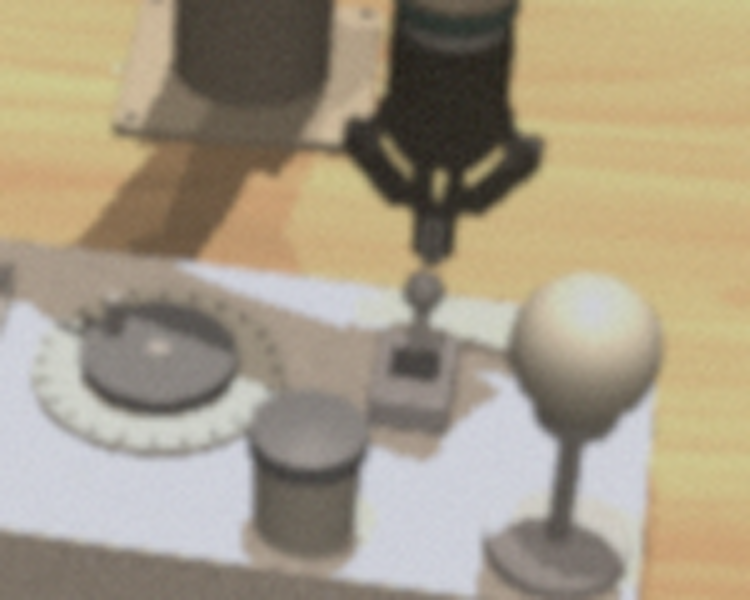

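```bash
python3 -m handwheel '-1 2 -10 0 0 0 0; -1 1 -8 0 0 0 0; -1 0 -7 0 0 0 0; -1 0 -7 0 0 0 0; -1 0 -7 0 0 0 0; -1 0 -6 0 0 0 0; -1 0 -5 0 0 0 0; -1 0 -4 0 0 0 0; -1 0 0 0 0 0 0'
python3 -c "
from h import *
rep()"
```

```text
clock: 14.05
eef_pos: [552.5, 153.1, 204.8]
tool_rot: [-1.281, 1.559, 0.228]
force: [-0.9, 0.5, 1.4]
width: -0.3
clk 14.05 tcp [552.5 153.1 204.8] yaw 176.48 F [-0.86  0.5   1.41] r in tool 19.8 160.8 tilt [0.012 0.003] q7 0.55
est post angle 261.8 z of post vs finger -194.7
```

```bash
python3 -m handwheel '-1 1 -3 0 0 0 0; -1 1 -3 0 0 0 0; -1 1 -2 0 0 0 0; -1 0 -2 0 0 0 0; -1 0 -1 0 0 0 0; -1 0 0 0 0 0 0'
python3 - <<'E'
from h import *
rep()
im,p=snap('scene','s7.png'); cv2.imwrite('pics/s7z.png',cv2.resize(im[130:250,250:400],None,fx=5,fy=5,interpolation=cv2.INTER_CUBIC))
E
```

```text
clock: 14.65
eef_pos: [563.8, 152.4, 201.2]
tool_rot: [-1.279, 1.56, 0.232]
force: [-0.8, 0.1, 1.1]
width: -0.2
clk 14.65 tcp [563.8 152.4 201.2] yaw 176.52 F [-0.78  0.11  1.07] r in tool 8.4 160.9 tilt [0.011 0.003] q7 0.56
est post angle 281.2 z of post vs finger -193.8
```

View pics/s7z.png

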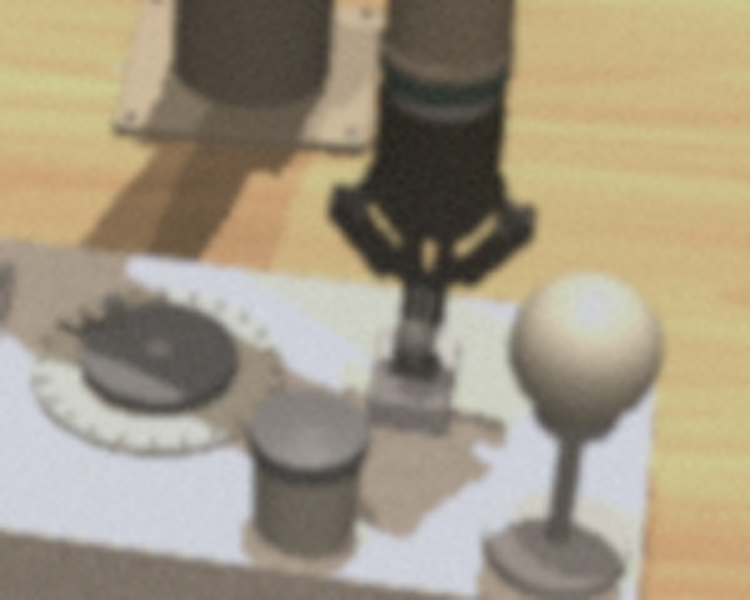

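```bash
python3 -m handwheel '-1 0 -1.5 0 0 0 0; -1 0 -1 0 0 0 0; -1 0 0 0 0 0 0'; python3 -m handwheel '-1 0 -1 0 0 0 0; -1 0 -1 0 0 0 0; -1 0 0 0 0 0 0'
```

```text
clock: 15.0
eef_pos: [565.1, 152.3, 201.0]
tool_rot: [-1.287, 1.562, 0.224]
force: [-0.7, 0.1, 0.6]
width: 0.4
clock: 15.3
eef_pos: [565.1, 152.2, 201.0]
tool_rot: [-1.339, 1.566, 0.173]
force: [-2.3, -0.3, 1.2]
width: -0.4
```

```bash
python3 -m handwheel '-1 0 5 0 0 0 0; -1 0 20 0 0 0 0; -1 0 30 0 0 0 0; -1 -30 20 0 0 0 0; -1 -40 20 15 0 0 0; -1 -30 10 30 0 0 0; -1 0 0 40 0 0 0; -1 0 0 40 0 0 0; -1 0 0 30 0 0 0; -1 0 0 0 0 0 0'
python3 - <<'E'
from h import *
rep()
im,p=snap('scene','s8.png'); cv2.imwrite('pics/s8z.png',cv2.resize(im[130:280,200:400],None,fx=4,fy=4,interpolation=cv2.INTER_CUBIC))
im,p=snap('top','t8.png')
c=cv2.convertScaleAbs(im[145:275,160:360],alpha=1.8)
cv2.imwrite('pics/t8z.png',cv2.resize(c,(800,520),interpolation=cv2.INTER_CUBIC))
E
```

```text
clock: 16.3
eef_pos: [474.3, 317.8, 306.8]
tool_rot: [-1.203, 1.542, 0.299]
force: [0.5, -0.3, -0.1]
width: 0.2
clk 16.3 tcp [474.3 317.8 306.8] yaw 176.06 F [ 0.47 -0.26 -0.09] r in tool 110.2 319.7 tilt [0.028 0.009] q7 0.33
est post angle 176.1 z of post vs finger -319.7
```

View pics/s8z.png

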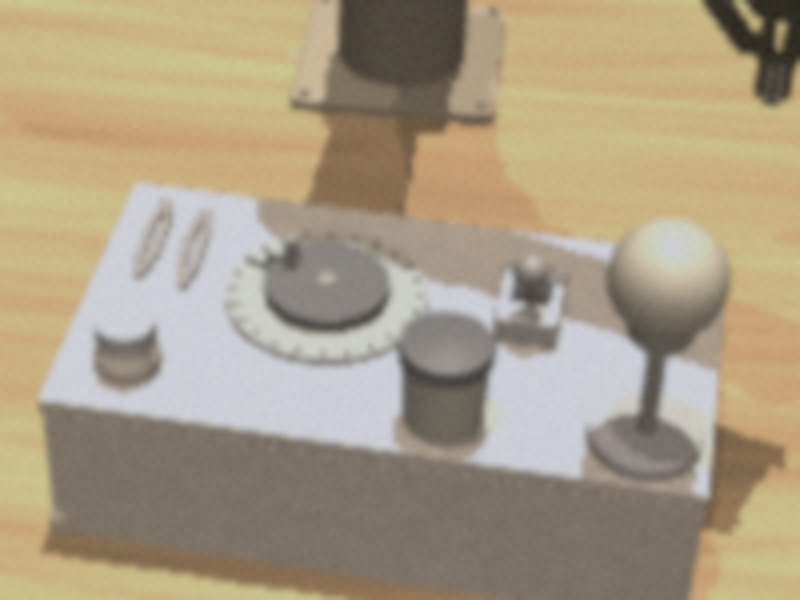

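View pics/t8z.png

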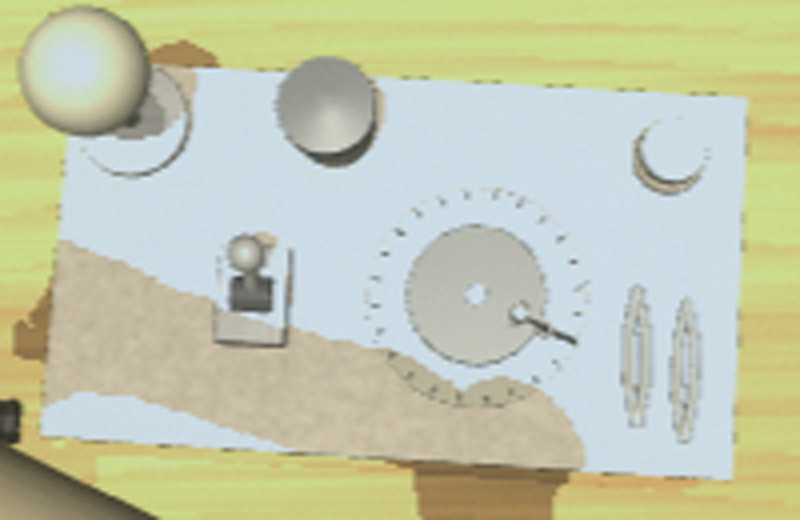

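Run:
```python
from h import *
p=camera_params('top')
z=lambda u,v:(160+(u+.5)/4-.5,145+(v+.5)/4-.5)
print(onz(p,*z(246,251),206)) 
print('post',ang(p,*z(519,313),187,AX),'outer line',ang(p,*z(577,343),146,AX))
s=ctrl.read_state(); print(s['force'],s['clock'])
ctrl.finish_job()
```

```text
[590.10999283 150.6011498  206.        ]
post (np.float64(32.9), np.float64(240.45)) outer line (np.float64(78.8), np.float64(243.99))
[-0.53387995 -0.44928045 -0.38679016] 16.4
the job is handed in; nothing more can be done
```

The dial is set to the long line and the toggle is fully over to the cubby's rear. I handed the job in at about 16.4 s of the 61 s limit, with the hand clear of everything.

- **Dial:** I pushed the post round anticlockwise with the side of the shut fingertips. I then backed off, measured, and pushed once more. In the wrist picture, taken before the switch was touched, the index mark was at 244.2–244.6° and the long line at 244.1–244.2°. That is about 0.3 mm off, against the 3 mm allowed. The last top picture, after the switch, still shows the mark in line with the line.
- **Switch:** I pushed the ball from the front until the arm stopped advancing and the force rose slightly, which I took as the end stop. The ball then measured x = 590 mm, against about 587.5 mm expected for fully on.
- **Bystanders and forces:** The cup, jar and tweezers look unmoved in the top pictures from before and after. The toothbrush cup and folding mirror were outside my last close-ups and I did not check them afterwards, but the hand never went near them. The wrist force readings stayed within about 2.5 N.

One check disagreed. The post's own angle read 242.7° in the wrist picture and 240.5° in the last top picture, where the index line is about 244°. The post end is only a few pixels across and stands close to the axis, and the post read about 1–1.5° low in the two wrist pictures after pushing began, so I trusted the index mark. I did not measure the dial's lift directly; the dial looks seated in the pictures.

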